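# Pry a stuck gearcase cover loose

## Robot

A 7-joint arm with a two-finger parallel gripper is mounted at the origin on the work surface; the furniture and walls round the work are solid. World frame = base frame: x ahead of the robot, y to its left, z up, the work surface at z = 0. Lengths are in m, angles in rad, forces in N, time in s.
With the tool pointing down it reaches from about 0.425 to 1.025 m from the base axis. Payload 9.4 kg.
Tool frame: the origin (TCP) lies midway between the tips of the shut fingers; the grasp point (between the pads) lies 19 mm behind it; z points along the fingers, y is the line along which they close (so a half turn about z gives the same grasp; the last joint's range is limited). The gripper opens to 85 mm and grips with 20 to 120 N. Pads are 22 mm wide; open, the fingers measure 114 mm over their backs; the gripper's body (76 mm by 85 mm) begins 54 mm behind the grasp point. The pads swing forward as they close: fully open they stand 13 mm farther back than shut.
Start: joints at [1.172, 0.599, -0.003, 1.599, 0.002, 0.943, -0.08], TCP at [0.229, -0.688, 0.231] pointing down, gripper open.
Joint ranges: [-2.57, 2.57], [-0.35, 1.97], [-1.29, 1.29], [0.11, 2.56], [-1.05, 4.19], [0.11, 1.86], [-2.63, 2.63]. Speed limits (rad/s): [2.22, 2.22, 3.01, 3.01, 3.14, 3.14, 3.14].

## Interface

Orientations are given as a 3x3 rotation matrix whose columns are the frame's x, y, z axes.
In Python, from bench import arm gives the robot as it stands. The module is installed in compiled form; this text tells all that it offers.
- The arm moves only by the tool move_arm, never from a script. Its argument "moves" is a list of rows, each an object of numbers: "ax", "ay", "az": the turn, a rotation vector about the world's x, y, z in degrees; "x", "y", "z": the shift along the world's x, y, z in mm; "hand": the finger opening in mm, from 0 to 85.4. A call has 1 to 20 rows; each row is the pose to reach, as a shift and turn from the pose commanded when the call began; what a row does not reach only later rows make up. A row lasts 1/12 s, in which the tool goes at most 41.7 mm and 7.16 degrees, less where a joint would pass 70% of its speed; a pose out of reach is approached as far as the arm can. A call with a gripper value outside its range is refused whole. The fingers move at their own pace and stop on an object; the grip force is fixed at half the most. Time passes only in rows, so rows that repeat a pose let the fingers close. It gives the time, the measured TCP pose, the force, the opening and the grip force at its end, in the units of the state.
- arm.sense(): the state, without advancing time (a new reading comes with each control period).
- arm.capture(name): name is "side" or "top"; returns a dict with "image" (400x640x3 uint8, red, green, blue), "vertical_fov" (degrees; the focal length in pixels is half the picture's height over the tangent of half this angle, whatever the lens; pixels are square), "cx", "cy" (the principal point, pixels), "k1" (the pictures are not rectified: a ray, as slopes to the right and down, at radius r is drawn at 1 + k1 r^2 times it, then the intrinsics apply), "rvec" (rotation vector, rad) and "tvec" (3), from world to camera coordinates, as OpenCV has them. Camera axes: x right, y down, z forward; pixel columns grow to the right and rows downward; lengths in m; the calibration is good to about 2 mm. A picture is of the moment at which its call begins. There is no depth.
- arm.close_job(): hands the job in; it is judged then, once.
The state is a dict: "time_s": time; "joint_positions": joint angles; "qd": joint speeds; "effort": joint torques, N m; "position": TCP position; "tool_rot": TCP orientation; "force": force on the tool from outside, world axes, zero at the start; "wrist_torque": the same for the moment, N m; "gripper_width": finger opening in m; "finger_force": force on a finger pad.
Only numpy, scipy, OpenCV 4.12 (cv2) and the standard library are available. Lean on these libraries where they do the work, as an engineer would, in place of code of your own. Each camera call takes 0.05 s, during which the arm holds its last target. There are 200 camera calls.

## Task

The cover of the gearcase is stuck on its gasket. Take the pry bar, lay it over the fulcrum stand with its tip under the cover's lug, and lever the cover up at least 10 mm by forcing the bar's handle down; then take the bar out again and lay it flat on the bench. Never touch the cover with the gripper or arm, and leave the grease tin, the oil filter and the spark plug where they are.

Things in the scene. Friction and masses are not known exactly. Their poses are not given: they have to be found in the camera images.
- gearcase: Grey-painted gearcase, bolted to the bench: a block 112 x 112 mm in plan, its joint face (flat top) 97 mm above the bench. Origin at the centre of its underside, z up. The cover's pry lug sticks out on its -x side, which faces roughly to the robot's right; beneath the lug is open air down to the bench.
- cover (a joint): Bare aluminium cover plate, 112 x 112 x 10 mm with a low round boss (22 mm high in all), seated on the gearcase's joint face. The value is how far it has been raised straight up on its two dowels, m: 0 seated, 0.022 at most. It takes about 35 N to raise it, at any height (stuck gasket, weight included), and it stays where it is left.
- lug_edge (a point): The cover's pry lug: a flat tongue 44 mm wide (y), 10 mm thick, sticking out 26 mm beyond the gearcase's side, its underside level with the cover's. This point is the middle of its free edge at the underside, 82 mm from the gearcase's axis towards the gearcase's -x, 97 mm above the bench while the cover is seated; it rises with the cover. Axes as the gearcase.
- fulcrum: Dark steel fulcrum stand, bolted to the bench in front of the lug: base 60 x 84 x 8 mm, upright web 18 mm thick, crowned by a bright round steel bar, 16 mm diameter, 70 mm long along y. Origin at the centre of its underside; x points roughly at the gearcase, y runs along the crest.
- fulcrum_top (a point): Middle of the fulcrum's crest line (top of the round bar), 84 mm above the bench, 48 to 58 mm short of the lug's edge.
- pry_bar: Straight pry bar, 280 mm long, 0.35 kg (+-25 %), loose on the bench. x runs along it to the tip. Square black handle, 24 x 24 mm, from x = -140 to -30 mm; then a flat steel blade 18 mm wide (y), 8 mm thick (z), the last 28 mm only 5 mm thick. Origin on the handle's underside, halfway along the bar; the centre line lies 12 mm above it. It balances about 57 mm behind the origin.
- bar_tip (a point): The very tip of the pry bar's blade, on its centre line (140 mm ahead of the bar's origin). Axes as the bar.
- bar_butt (a point): The end of the pry bar's handle, on its centre line (140 mm behind the bar's origin).
- grease_tin: Bystander: small round tin with a printed paper label, 75 mm diameter, 58 mm tall, standing on the bench. Origin at the centre of its underside.
- oil_filter: Bystander: blue oil filter, 70 mm diameter, 89 mm tall, standing on the bench. Origin at the centre of its underside.
- spark_plug: Bystander: spark plug, 74 mm long, 23 mm thick, lying on the bench. Origin at the middle of its underside.
Not all that is in view belongs to the job. There is more than one size of the gearcase; the job needs the larger.

How it is judged:
By the outcome, as a careful person would: the job done as asked, in the order asked, and still so for the second after the job is handed in, with the robot touching nothing.
It also fails if it takes over 62 s, if anything falls off the work surface, if the arm or the gripper's body presses on something with over 40 N, if the wrist force passes 120 N, or if a joint passes its speed limit or range.

## Working session

There is one attempt and no reset: what is moved stays moved. The work goes in short steps, Python scripts to look and compute and a tool call to move; the robot and the scene stay as the last step left them, time stands still between calls to the robot, and variables do not carry over. Pictures are saved under pics/ and viewed, at most 11 in all, crops included, and the job is handed in when it is done.

Besides the shell and the picture viewer there is one more tool, called after "Call:" as name(argument=value, ...) on one line, values as JSON. move_arm: Moves the arm, as the interface text tells. Its arguments: {"type":"object","properties":{"moves":{"type":"array","items":{"type":"object","properties":{"ax":{"type":"number"},"ay":{"type":"number"},"az":{"type":"number"},"x":{"type":"number"},"y":{"type":"number"},"z":{"type":"number"},"hand":{"type":"number"}}}}},"required":["moves"]}

```bash
mkdir -p pics
cat > h.py <<'E'
import numpy as np, cv2
from bench import arm
def cam(n):
    c=arm.capture(n); np.savez(n+'.npz',**c); return c
def K(c):
    f=c['image'].shape[0]/2/np.tan(np.radians(c['vertical_fov'])/2)
    return np.array([[f,0,c['cx']],[0,f,c['cy']],[0,0,1.]]),np.array([float(c['k1']),0,0,0])
def load(n): return dict(np.load(n+'.npz'))
def pix(c,P):
    k,d=K(c); return cv2.projectPoints(np.float64(P).reshape(-1,1,3),np.float64(c['rvec']),np.float64(c['tvec']),k,d)[0][:,0]
def onplane(c,uv,z):
    k,d=K(c); uv=np.float64(uv).reshape(-1,1,2)
    n=cv2.undistortPoints(uv,k,d)[:,0]
    R=cv2.Rodrigues(np.float64(c['rvec']))[0]; o=-R.T@np.float64(c['tvec']).ravel()
    D=np.c_[n,np.ones(len(n))]@R
    z=np.broadcast_to(z,(len(n),)); return o+D*((z-o[2])/D[:,2])[:,None]
def save(c,name,crop=None,s=1):
    im=c['image'][:,:,::-1]
    if crop: x0,y0,x1,y1=crop; im=im[y0:y1,x0:x1]
    cv2.imwrite('pics/'+name+'.png',cv2.resize(im,None,fx=s,fy=s,interpolation=cv2.INTER_CUBIC))
E
python3 -c "
from h import *
for n in('top','side'):
    c=cam(n); save(c,n+'0',s=1.25); R=cv2.Rodrigues(np.float64(c['rvec']))[0]; print(n,-R.T@np.ravel(c['tvec']),R[2],K(c))
s=arm.sense();print(s['time_s'],s['position'],s['tool_rot'],s['force'])
"
```

```text
top [ 0.35408552 -0.07991596  0.90814303] [ 0.21990691  0.02345025 -0.97523896] (array([[374.84383162,   0.        , 318.62354887],
       [  0.        , 374.84383162, 199.15006861],
       [  0.        ,   0.        ,   1.        ]]), array([0.01635605, 0.        , 0.        , 0.        ]))
side [ 0.34510339 -0.86350924  1.21956925] [ 0.13663166  0.56694074 -0.81234844] (array([[508.8206949 ,   0.        , 322.4526196 ],
       [  0.        , 508.8206949 , 212.92418827],
       [  0.        ,   0.        ,   1.        ]]), array([-0.04092949,  0.        ,  0.        ,  0.        ]))
0.1 [ 0.22915662 -0.68738499  0.23048209] [[ 9.48652605e-01  3.16319349e-01 -5.51375766e-04]
 [ 3.16319810e-01 -9.48651713e-01  1.30584752e-03]
 [-1.09998727e-04 -1.41320673e-03 -9.99998995e-01]] [-0.00835817  0.04511873 -0.54144529]
```

View pics/top0.png

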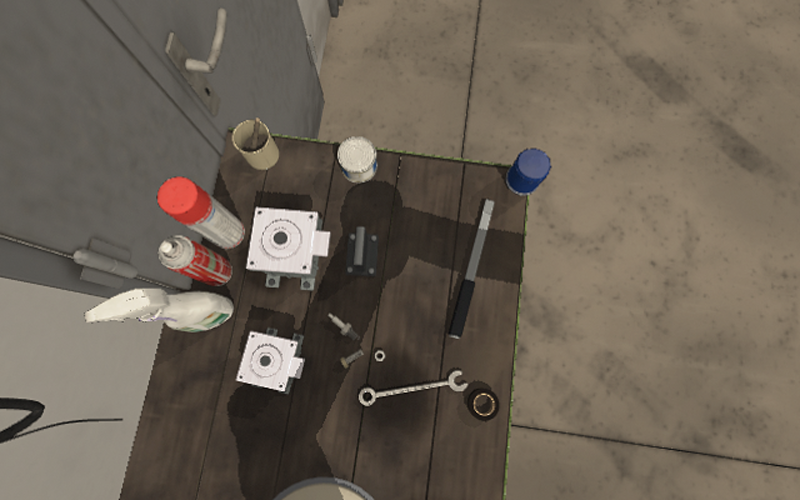

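View pics/side0.png

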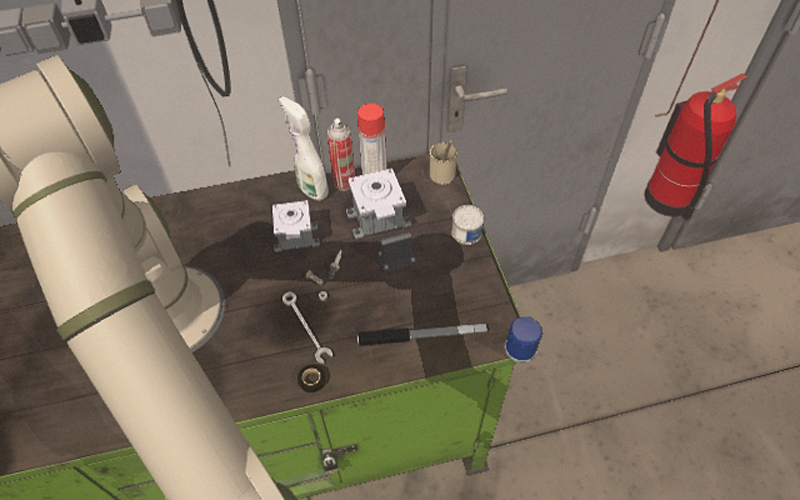

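Top picture (800 px scale): the pry bar is at (455,338) to (488,200). The larger gearcase is at (283,242), with its lug at (321,243) and the fulcrum at (362,250). The tin is at (357,160), the filter at (530,170) and the plug at (342,325).
Things that could be mistaken: for the gearcase, the smaller one at (268,360); for the bar, the wrench at (412,388). I choose the larger gearcase and the black-handled bar, and will check both in a close crop.

```bash
python3 -c "
from h import *
c=load('top'); save(c,'top_crop',(190,140,430,290),3.3)
c=load('side'); save(c,'side_crop',(260,120,440,300),3.3)
"
```

```text
(no output)
```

View pics/top_crop.png

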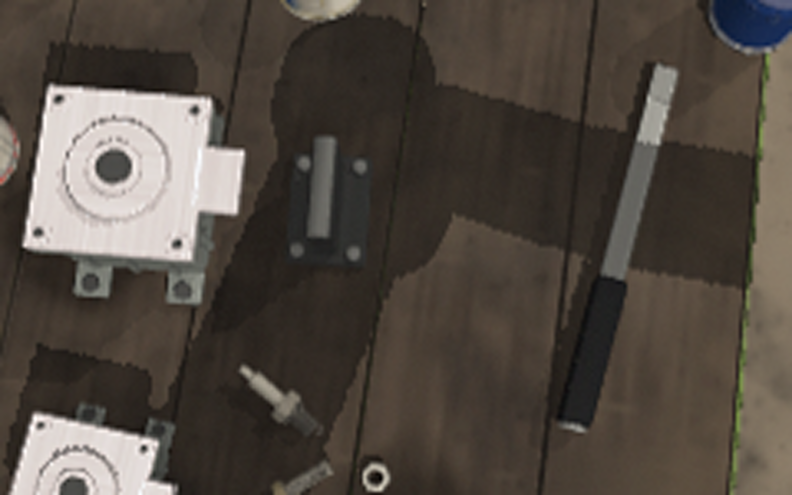

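View pics/side_crop.png

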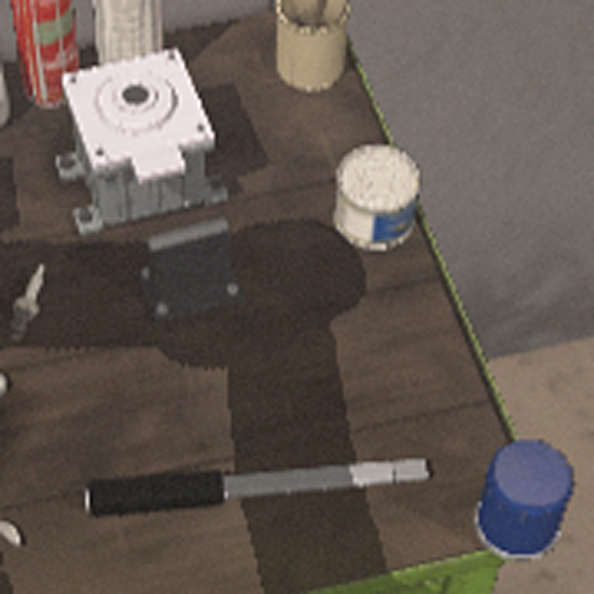

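The top crop shows the larger gearcase with its lug edge at (245,149) to (240,215). The fulcrum rod runs (324,137) to (320,237) and the bar butt (574,427) to tip (666,67). The side crop agrees.

```bash
cat > m.py <<'E'
from h import *
np.set_printoptions(precision=4,suppress=True)
t=load('top'); s=load('side')
def P(c,u,z,o): return onplane(c,(np.array(u)+.5)/3.3-.5+np.array(o),z)
T=(190,140);S=(260,120)
C=P(t,[(47,86),(217,97),(192,262),(22,247)],.107,T); print('cover',C,C.mean(0),np.linalg.norm(np.roll(C,-1,0)-C,axis=1))
print('lug t',P(t,[(245,149),(240,215)],.107,T)); print('lug s',P(s,[(135,165),(188,157)],.107,S))
print('ful t',P(t,[(324,137),(320,237)],.084,T)); print('ful s',P(s,[(150,243),(227,226)],.084,S))
B=P(t,[(574,427),(612,279),(666,67)],[.024,.024,.0145],T); print('bar t',B,np.linalg.norm(B[2]-B[0]))
B=P(s,[(87,494),(429,467)],[.02,.0145],S); print('bar s',B,np.linalg.norm(B[1]-B[0]))
for n,q,z in [('tin',(378,175),.058),('filter',(530,470),.089)]: print(n,P(s,[q],z,S))
print('plug',P(t,[(280,400)],.01,T))
E
python3 m.py
```

```text
cover [[0.5751 0.203  0.107 ]
 [0.5834 0.0882 0.107 ]
 [0.4699 0.0849 0.107 ]
 [0.4645 0.1967 0.107 ]] [0.5232 0.1432 0.107 ] [0.115  0.1135 0.1119 0.1108]
lug t [[0.5502 0.0634 0.107 ]
 [0.5053 0.0591 0.107 ]]
lug s [[0.5089 0.0769 0.107 ]
 [0.5557 0.0741 0.107 ]]
ful t [[0.5718 0.0151 0.084 ]
 [0.502  0.0069 0.084 ]]
ful s [[0.5054 0.0075 0.084 ]
 [0.5739 0.0089 0.084 ]]
bar t [[ 0.4031 -0.1847  0.024 ]
 [ 0.5114 -0.2004  0.024 ]
 [ 0.6806 -0.2254  0.0145]] 0.28057966177279065
bar s [[ 0.4061 -0.183   0.02  ]
 [ 0.6856 -0.2256  0.0145]] 0.2828037038511305
tin [[0.7258 0.0516 0.058 ]]
filter [[ 0.7395 -0.2872  0.089 ]]
plug [[0.3939 0.0246 0.01  ]]
```

Call:
move_arm(moves=[{"x":245,"y":493,"z":-120,"az":-27,"hand":60},{"x":245,"y":493,"z":-120,"az":-27,"hand":60},{"x":245,"y":493,"z":-120,"az":-27,"hand":60},{"x":245,"y":493,"z":-120,"az":-27,"hand":60},{"x":245,"y":493,"z":-120,"az":-27,"hand":60},{"x":245,"y":493,"z":-120,"az":-27,"hand":60},{"x":245,"y":493,"z":-120,"az":-27,"hand":60},{"x":245,"y":493,"z":-120,"az":-27,"hand":60},{"x":245,"y":493,"z":-120,"az":-27,"hand":60},{"x":245,"y":493,"z":-120,"az":-27,"hand":60},{"x":245,"y":493,"z":-120,"az":-27,"hand":60},{"x":245,"y":493,"z":-120,"az":-27,"hand":60},{"x":245,"y":493,"z":-120,"az":-27,"hand":60},{"x":245,"y":493,"z":-120,"az":-27,"hand":60},{"x":245,"y":493,"z":-120,"az":-27,"hand":60},{"x":245,"y":493,"z":-120,"az":-27,"hand":60},{"x":245,"y":493,"z":-120,"az":-27,"hand":60},{"x":245,"y":493,"z":-120,"az":-27,"hand":60}])

```text
validation failed for argument at $.mo...
```

Call:
move_arm(moves=[{"ax":0,"ay":0,"az":-7,"x":18,"y":37,"z":-9,"hand":60}])

```text
time_s: 0.18
position: [0.2415, -0.6575, 0.2229]
tool_rot: [[0.981, 0.193, -0.002], [0.193, -0.981, -0.006], [-0.003, 0.006, -1.0]]
force: [0.1, -1.5, 0.5]
gripper_width: 0.0753
finger_force: 0.0
```

Call:
move_arm(moves=[{"ax":0,"ay":0,"az":-7,"x":18,"y":36,"z":-9,"hand":60},{"ax":0,"ay":0,"az":-14,"x":36,"y":72,"z":-18,"hand":60},{"ax":0,"ay":0,"az":-20,"x":54,"y":108,"z":-27,"hand":60},{"ax":0,"ay":0,"az":-20,"x":72,"y":144,"z":-36,"hand":60},{"ax":0,"ay":0,"az":-20,"x":90,"y":180,"z":-45,"hand":60},{"ax":0,"ay":0,"az":-20,"x":108,"y":216,"z":-54,"hand":60},{"ax":0,"ay":0,"az":-20,"x":126,"y":252,"z":-63,"hand":60},{"ax":0,"ay":0,"az":-20,"x":144,"y":288,"z":-72,"hand":60},{"ax":0,"ay":0,"az":-20,"x":162,"y":324,"z":-81,"hand":60},{"ax":0,"ay":0,"az":-20,"x":180,"y":360,"z":-90,"hand":60},{"ax":0,"ay":0,"az":-20,"x":198,"y":396,"z":-99,"hand":60},{"ax":0,"ay":0,"az":-20,"x":216,"y":432,"z":-108,"hand":60},{"ax":0,"ay":0,"az":-20,"x":227,"y":456,"z":-111,"hand":60},{"ax":0,"ay":0,"az":-20,"x":227,"y":456,"z":-111,"hand":60},{"ax":0,"ay":0,"az":-20,"x":227,"y":456,"z":-111,"hand":60},{"ax":0,"ay":0,"az":-20,"x":227,"y":456,"z":-111,"hand":60}])

```text
time_s: 1.52
position: [0.4738, -0.1957, 0.1113]
tool_rot: [[0.989, -0.149, -0.001], [-0.149, -0.989, -0.0], [-0.0, 0.0, -1.0]]
force: [0.3, -0.2, 0.0]
gripper_width: 0.0601
finger_force: 0.0
```

Call:
move_arm(moves=[{"ax":0,"ay":0,"az":0,"x":0,"y":1,"z":-35,"hand":60},{"ax":0,"ay":0,"az":0,"x":0,"y":1,"z":-65,"hand":60},{"ax":0,"ay":0,"az":0,"x":0,"y":1,"z":-85,"hand":60},{"ax":0,"ay":0,"az":0,"x":0,"y":1,"z":-98,"hand":60},{"ax":0,"ay":0,"az":0,"x":0,"y":1,"z":-107,"hand":60},{"ax":0,"ay":0,"az":0,"x":0,"y":1,"z":-107,"hand":60},{"ax":0,"ay":0,"az":0,"x":0,"y":1,"z":-107,"hand":60},{"ax":0,"ay":0,"az":0,"x":0,"y":1,"z":-107,"hand":40},{"ax":0,"ay":0,"az":0,"x":0,"y":1,"z":-107,"hand":20},{"ax":0,"ay":0,"az":0,"x":0,"y":1,"z":-107,"hand":10},{"ax":0,"ay":0,"az":0,"x":0,"y":1,"z":-107,"hand":10},{"ax":0,"ay":0,"az":0,"x":0,"y":1,"z":-107,"hand":10},{"ax":0,"ay":0,"az":0,"x":0,"y":1,"z":-107,"hand":10},{"ax":0,"ay":0,"az":0,"x":0,"y":1,"z":-107,"hand":10},{"ax":0,"ay":0,"az":0,"x":0,"y":1,"z":-107,"hand":10}])

```text
time_s: 2.77
position: [0.4746, -0.1944, 0.0055]
tool_rot: [[0.989, -0.149, 0.002], [-0.149, -0.989, -0.001], [0.002, 0.0, -1.0]]
force: [-0.3, 0.2, 7.7]
gripper_width: 0.0226
finger_force: 59.0
```

Call:
move_arm(moves=[{"ax":0,"ay":0,"az":0,"x":0,"y":0,"z":10,"hand":10},{"ax":0,"ay":0,"az":0,"x":0,"y":0,"z":30,"hand":10},{"ax":0,"ay":0,"az":0,"x":0,"y":0,"z":60,"hand":10},{"ax":0,"ay":0,"az":0,"x":0,"y":0,"z":90,"hand":10},{"ax":0,"ay":0,"az":0,"x":0,"y":0,"z":120,"hand":10},{"ax":0,"ay":0,"az":0,"x":0,"y":0,"z":140,"hand":10},{"ax":0,"ay":0,"az":4,"x":5,"y":1,"z":150,"hand":10},{"ax":0,"ay":0,"az":10,"x":10,"y":2,"z":155,"hand":10},{"ax":0,"ay":0,"az":17,"x":20,"y":4,"z":155,"hand":10},{"ax":0,"ay":0,"az":24,"x":30,"y":6,"z":155,"hand":10},{"ax":0,"ay":0,"az":31,"x":40,"y":8,"z":155,"hand":10},{"ax":0,"ay":0,"az":38,"x":50,"y":10,"z":155,"hand":10},{"ax":0,"ay":0,"az":45,"x":60,"y":12,"z":155,"hand":10},{"ax":0,"ay":0,"az":52,"x":71,"y":16,"z":155,"hand":10},{"ax":0,"ay":0,"az":59,"x":71,"y":16,"z":155,"hand":10},{"ax":0,"ay":0,"az":66,"x":71,"y":16,"z":155,"hand":10},{"ax":0,"ay":0,"az":73,"x":71,"y":16,"z":155,"hand":10},{"ax":0,"ay":0,"az":80,"x":71,"y":16,"z":155,"hand":10},{"ax":0,"ay":0,"az":85,"x":71,"y":16,"z":155,"hand":10},{"ax":0,"ay":0,"az":85,"x":71,"y":16,"z":155,"hand":10}])

```text
time_s: 4.43
position: [0.5444, -0.1784, 0.16]
tool_rot: [[0.231, 0.973, -0.0], [0.973, -0.231, -0.001], [-0.001, -0.0, -1.0]]
force: [-0.4, 0.4, -3.0]
gripper_width: 0.0228
finger_force: 59.6
```

Call:
move_arm(moves=[{"ax":0,"ay":0,"az":7,"x":0,"y":0,"z":-5,"hand":10},{"ax":0,"ay":0,"az":13,"x":0,"y":0,"z":-15,"hand":10},{"ax":0,"ay":0,"az":17,"x":0,"y":0,"z":-25,"hand":10},{"ax":0,"ay":0,"az":17,"x":0,"y":0,"z":-35,"hand":10},{"ax":0,"ay":0,"az":17,"x":0,"y":0,"z":-45,"hand":10},{"ax":0,"ay":0,"az":17,"x":0,"y":0,"z":-45,"hand":10},{"ax":0,"ay":0,"az":17,"x":0,"y":0,"z":-45,"hand":10},{"ax":0,"ay":0,"az":17,"x":0,"y":0,"z":-45,"hand":10}])

```text
time_s: 5.1
position: [0.5453, -0.178, 0.1146]
tool_rot: [[-0.059, 0.998, 0.0], [0.998, 0.059, -0.0], [-0.0, 0.0, -1.0]]
force: [0.1, -0.1, -2.9]
gripper_width: 0.0224
finger_force: 59.5
```

```bash
python3 -c "
from h import *
c=cam('top'); save(c,'top1',(190,140,390,290),4)
c=cam('side'); save(c,'side1',(230,120,430,270),4)
"
```

```text
(no output)
```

View pics/top1.png

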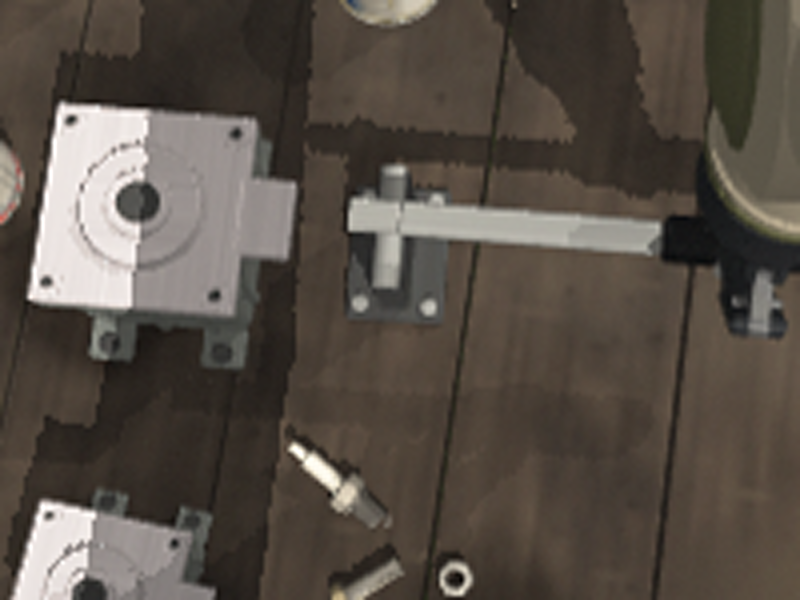

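View pics/side1.png

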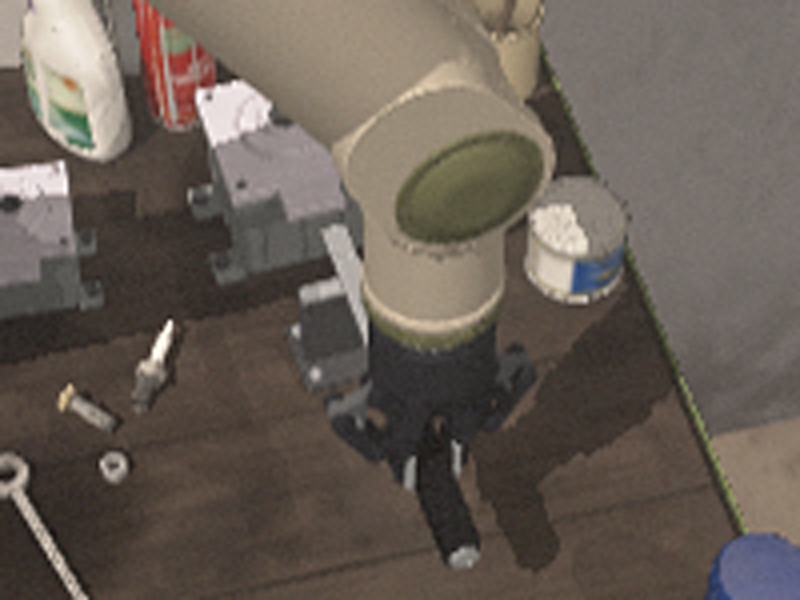

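```bash
python3 -c "
from h import *
np.set_printoptions(precision=4,suppress=True)
t=load('top');s=load('side')
a=(np.array([[349,215.],[640,238]])+.5)/4-.5+[190,140]; b=(np.array([[336,228.],[460,560]])+.5)/4-.5+[230,120]
d=np.array([-.059,.998,0]);tc=np.array([.5453,-.178,.1146])
for z in(.110,.117,.1236,.13): print(z,'T',onplane(t,a[:1],z)[0],'S',onplane(s,b[:1],z)[0])
tip=tc+.2107*d+[0,0,.009];bu=tc-.0697*d+[0,0,.0065]
for n,c,o in(('t',t,(190,140)),('s',s,(230,120))): print(n,(pix(c,[tip,bu])-o)*4)
# lug again
L=(np.array([[298,182],[293,262.]])+.5)/4-.5+[190,140]; print(onplane(t,L,.107))
F=(np.array([[395,168],[383,287.]])+.5)/4-.5+[190,140]; print(onplane(t,F,.084))
"
```

```text
0.11 T [0.5343 0.0316 0.11  ] S [0.5385 0.0397 0.11  ]
0.117 T [0.5327 0.0306 0.117 ] S [0.5373 0.034  0.117 ]
0.1236 T [0.5312 0.0297 0.1236] S [0.5362 0.0287 0.1236]
0.13 T [0.5298 0.0288 0.13  ] S [0.5351 0.0235 0.13  ]
t [[343.1739 209.8573]
 [862.8967 251.2972]]
s [[328.7073 223.5687]
 [459.3788 555.2221]]
[[0.5496 0.0628 0.107 ]
 [0.5047 0.0579 0.107 ]]
[[0.5709 0.0137 0.084 ]
 [0.5019 0.0097 0.084 ]]
```

Top picture: the tip is at (349,215), just short of the lug edge at (295,222), with the blade over the fulcrum. Triangulation gives tip z ≈ 123 mm and a level bar. Next I lower it.

Call:
move_arm(moves=[{"ax":0,"ay":0,"az":0,"x":0,"y":0,"z":-10,"hand":10},{"ax":0,"ay":0,"az":0,"x":0,"y":0,"z":-20,"hand":10},{"ax":0,"ay":0,"az":0,"x":0,"y":0,"z":-26,"hand":10},{"ax":0,"ay":0,"az":0,"x":0,"y":0,"z":-31,"hand":10},{"ax":0,"ay":0,"az":0,"x":0,"y":0,"z":-31,"hand":10},{"ax":0,"ay":0,"az":0,"x":0,"y":0,"z":-31,"hand":10},{"ax":0,"ay":0,"az":0,"x":0,"y":0,"z":-31,"hand":10}])

```text
time_s: 5.78
position: [0.5452, -0.1781, 0.0834]
tool_rot: [[-0.06, 0.998, -0.0], [0.998, 0.06, -0.0], [-0.0, -0.0, -1.0]]
force: [-0.3, -0.6, -2.0]
gripper_width: 0.0224
finger_force: 59.6
```

Call:
move_arm(moves=[{"ax":0,"ay":0,"az":0,"x":0,"y":8,"z":0,"hand":10},{"ax":0,"ay":0,"az":0,"x":-1,"y":16,"z":0,"hand":10},{"ax":0,"ay":0,"az":0,"x":-1,"y":24,"z":0,"hand":10},{"ax":0,"ay":0,"az":0,"x":-2,"y":30,"z":0,"hand":10},{"ax":0,"ay":0,"az":0,"x":-2,"y":36,"z":0,"hand":10},{"ax":0,"ay":0,"az":0,"x":-3,"y":42,"z":0,"hand":10},{"ax":0,"ay":0,"az":0,"x":-3,"y":47,"z":0,"hand":10},{"ax":0,"ay":0,"az":0,"x":-3,"y":47,"z":0,"hand":10},{"ax":0,"ay":0,"az":0,"x":-3,"y":47,"z":0,"hand":10},{"ax":0,"ay":0,"az":0,"x":-3,"y":47,"z":0,"hand":10}])

```text
time_s: 6.62
position: [0.5421, -0.1315, 0.0834]
tool_rot: [[-0.06, 0.998, -0.0], [0.998, 0.06, -0.0], [-0.0, -0.0, -1.0]]
force: [0.9, -1.0, -2.6]
gripper_width: 0.0228
finger_force: 59.6
```

```bash
python3 -c "
from h import *
c=cam('top'); save(c,'top2',(190,140,390,290),4)
"
```

```text
(no output)
```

View pics/top2.png

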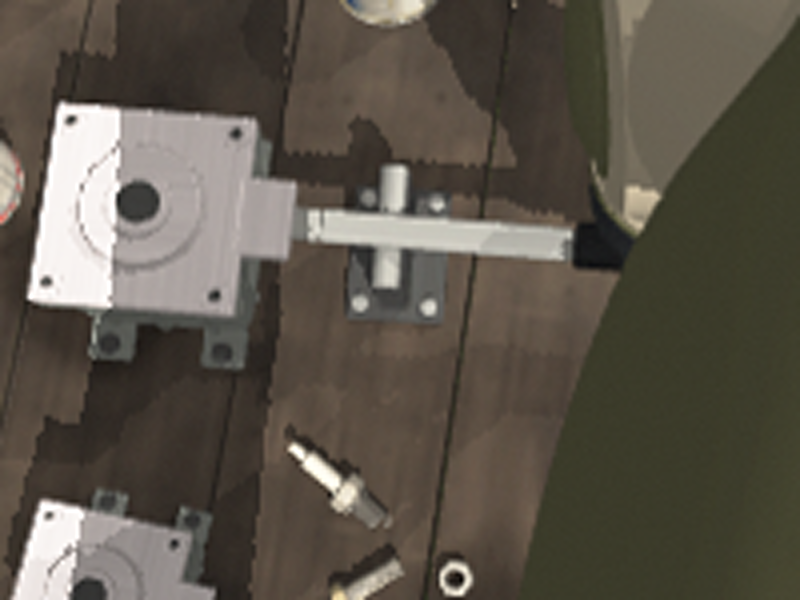

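The blade now runs under the lug: it disappears at (297,222), with the thickness step at (308,225). It crosses the fulcrum at (385,230). I start levering.

Call:
move_arm(moves=[{"ax":1,"ay":0.1,"az":0,"x":0,"y":0,"z":-4.5,"hand":10},{"ax":2.5,"ay":0.15,"az":0,"x":0,"y":0,"z":-8,"hand":10},{"ax":4,"ay":0.2,"az":0,"x":0,"y":0,"z":-12,"hand":10},{"ax":5,"ay":0.3,"az":0,"x":0,"y":0,"z":-14.5,"hand":10},{"ax":6,"ay":0.4,"az":0,"x":0,"y":0.3,"z":-17,"hand":10},{"ax":7,"ay":0.4,"az":0,"x":0,"y":0.5,"z":-19.5,"hand":10},{"ax":8,"ay":0.5,"az":0,"x":0,"y":0.8,"z":-22,"hand":10},{"ax":9,"ay":0.5,"az":0,"x":0,"y":1,"z":-24.4,"hand":10},{"ax":10,"ay":0.6,"az":0,"x":0,"y":1.2,"z":-26.9,"hand":10},{"ax":10,"ay":0.6,"az":0,"x":0,"y":1.2,"z":-26.9,"hand":10},{"ax":10,"ay":0.6,"az":0,"x":0,"y":1.2,"z":-26.9,"hand":10}])

```text
time_s: 7.58
position: [0.5426, -0.1302, 0.0571]
tool_rot: [[-0.059, 0.998, -0.009], [0.983, 0.06, 0.174], [0.174, 0.001, -0.985]]
force: [-1.1, -0.3, 8.9]
gripper_width: 0.0224
finger_force: 61.2
```

Call:
move_arm(moves=[{"ax":1,"ay":0.1,"az":0,"x":0,"y":0.4,"z":-2.5,"hand":10},{"ax":2,"ay":0.1,"az":0,"x":0,"y":0.8,"z":-5,"hand":10},{"ax":3,"ay":0.2,"az":0,"x":0,"y":1.2,"z":-7.4,"hand":10},{"ax":4,"ay":0.2,"az":0,"x":0,"y":1.7,"z":-9.9,"hand":10},{"ax":5,"ay":0.3,"az":0,"x":0,"y":2.3,"z":-12.3,"hand":10},{"ax":6,"ay":0.4,"az":0,"x":0,"y":2.9,"z":-14.7,"hand":10},{"ax":7,"ay":0.4,"az":0,"x":0,"y":3.5,"z":-17.1,"hand":10},{"ax":7,"ay":0.4,"az":0,"x":0,"y":3.5,"z":-17.1,"hand":10},{"ax":7,"ay":0.4,"az":0,"x":0,"y":3.5,"z":-17.1,"hand":10}])

```text
time_s: 8.33
position: [0.5424, -0.126, 0.0401]
tool_rot: [[-0.058, 0.998, -0.016], [0.954, 0.061, 0.294], [0.294, 0.002, -0.956]]
force: [-2.6, 2.2, 9.1]
gripper_width: 0.0227
finger_force: 61.2
```

```bash
cp top.npz top_b.npz; python3 -c "
from h import *
c=cam('top'); a=np.float32(cv2.cvtColor(load('top_b')['image'],6+1)); b=np.float32(cv2.cvtColor(c['image'],7))
save(c,'top3',(190,140,390,290),4)
t=load('top_b'); G=cv2.cvtColor(t['image'],7)
# track hole + bolt-hole features on the cover
p=np.float32([[190+138/4,140+202/4],[190+71/4,140+119/4],[190+236/4,140+133/4],[190+46/4,140+281/4],[190+214/4,140+295/4]]).reshape(-1,1,2)
q,st,e=cv2.calcOpticalFlowPyrLK(G,cv2.cvtColor(c['image'],7),p,None,winSize=(11,11))
zs=[.119]+[.107]*4
for pi,qi,z in zip(p[:,0],q[:,0],zs):
  P=onplane(t,[pi],z)[0]; g=[np.linalg.norm(pix(c,P+[0,0,h])[0]-qi) for h in np.arange(0,.025,.0005)]
  i=int(np.argmin(g)); print(pi,qi-pi,'lift mm',i*.5,'res',round(g[i],2))
"
```

```text
[224.5 190.5] [-1.3266449 -1.3648224] lift mm 12.0 res 0.01
[207.75 169.75] [-1.1948853 -1.1661224] lift mm 9.0 res 0.07
[249.   173.25] [-0.50816345 -1.6145935 ] lift mm 10.5 res 0.4
[201.5  210.25] [-1.2434082 -1.108017 ] lift mm 10.0 res 0.26
[243.5  213.75] [-0.5354309 -0.0967865] lift mm 3.5 res 0.3
```

View pics/top3.png

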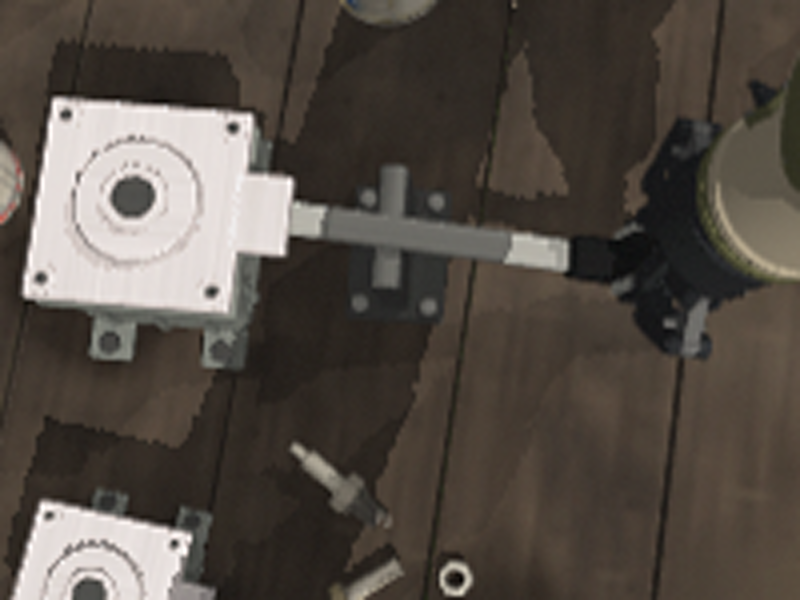

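The cover is up about 10 to 11 mm by feature tracking: bore at (134,197) and lug edge at (292,215). The bar has drawn back a little, so I push it in along its slope and pitch slightly further for margin.

Call:
move_arm(moves=[{"ax":0,"ay":0,"az":0,"x":0,"y":2,"z":0.5,"hand":10},{"ax":0,"ay":0,"az":0,"x":0,"y":4,"z":1,"hand":10},{"ax":0,"ay":0,"az":0,"x":0,"y":6,"z":1.6,"hand":10},{"ax":0,"ay":0,"az":0,"x":-0.5,"y":7.6,"z":2.2,"hand":10},{"ax":0.7,"ay":0,"az":0,"x":-0.5,"y":8,"z":0.5,"hand":10},{"ax":1.4,"ay":0.1,"az":0,"x":-0.5,"y":8.4,"z":-1.2,"hand":10},{"ax":2,"ay":0.1,"az":0,"x":-0.5,"y":8.8,"z":-3,"hand":10},{"ax":2,"ay":0.1,"az":0,"x":-0.5,"y":8.8,"z":-3,"hand":10},{"ax":2,"ay":0.1,"az":0,"x":-0.5,"y":8.8,"z":-3,"hand":10}])

```text
time_s: 9.13
position: [0.5423, -0.1239, 0.0361]
tool_rot: [[-0.054, 0.998, -0.016], [0.946, 0.056, 0.32], [0.32, 0.002, -0.947]]
force: [-2.1, -20.0, 5.6]
gripper_width: 0.0228
finger_force: 61.8
```

```bash
cat > lift.py <<'E'
from h import *
c=cam('top'); t=load('top_b'); G=cv2.cvtColor(t['image'],7)
# rectangular NCC of the bore + boss, by template with subpixel via ECC translation
H=cv2.cvtColor(c['image'],7)
def dark(g,x,y,r=8):  # centroid of the dark bore
    w=np.float32(g[y-r:y+r+1,x-r:x+r+1]); k=np.clip(110-w,0,None); yy,xx=np.mgrid[-r:r+1,-r:r+1]
    return np.array([x+(k*xx).sum()/k.sum(),y+(k*yy).sum()/k.sum()])
a=dark(G,224,190); b=dark(H,223,189); P=onplane(t,[a],.115)[0]
g=[np.linalg.norm(pix(c,P+[0,0,h])[0]-b) for h in np.arange(0,.025,.0005)]; i=int(np.argmin(g)); print('bore',a,b,'lift',i*.5,g[i])
k,_,_,_=0,0,0,0
E
python3 lift.py; python3 -c "
from h import *
save(load('top'),'top4',(190,140,390,290),4)"
```

```text
bore [223.89532934 189.94898204] [222.53333333 188.45254902] lift 12.5 0.07656534333062606
```

View pics/top4.png

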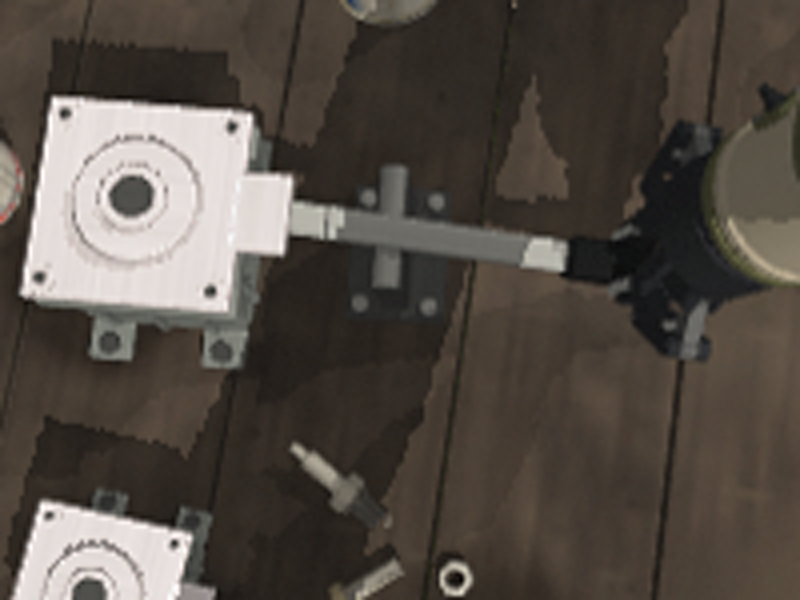

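Call:
move_arm(moves=[{"ax":0,"ay":0,"az":0,"x":0,"y":-2,"z":0,"hand":10},{"ax":0,"ay":0,"az":0,"x":0,"y":-4,"z":0,"hand":10},{"ax":0.6,"ay":0,"az":0,"x":0,"y":-4.5,"z":-1.8,"hand":10},{"ax":1.2,"ay":0.1,"az":0,"x":0,"y":-4.5,"z":-3.5,"hand":10},{"ax":1.2,"ay":0.1,"az":0,"x":0,"y":-4.5,"z":-3.5,"hand":10},{"ax":1.2,"ay":0.1,"az":0,"x":0,"y":-4.5,"z":-3.5,"hand":10}])

```text
time_s: 9.68
position: [0.5422, -0.1231, 0.0335]
tool_rot: [[-0.057, 0.998, -0.019], [0.937, 0.06, 0.345], [0.345, 0.002, -0.938]]
force: [-1.1, -3.6, 8.8]
gripper_width: 0.0227
finger_force: 61.3
```

```bash
python3 lift.py
```

```text
bore [223.89532934 189.94898204] [222.43206107 188.26526718] lift 14.0 0.1328609875972913
```

Call:
move_arm(moves=[{"ax":-2.5,"ay":-0.15,"az":0,"x":0,"y":-1.5,"z":6.2,"hand":10},{"ax":-5,"ay":-0.3,"az":0,"x":0,"y":-3,"z":12.5,"hand":10},{"ax":-7.5,"ay":-0.45,"az":0,"x":0,"y":-4.6,"z":19,"hand":10},{"ax":-10,"ay":-0.6,"az":0,"x":0,"y":-6,"z":25.5,"hand":10},{"ax":-12.5,"ay":-0.75,"az":0,"x":0,"y":-7,"z":32,"hand":10},{"ax":-15,"ay":-0.9,"az":0,"x":0,"y":-7.8,"z":38.5,"hand":10},{"ax":-17.5,"ay":-1,"az":0,"x":0,"y":-8.4,"z":45,"hand":10},{"ax":-20,"ay":-1.2,"az":0,"x":0,"y":-8.4,"z":51.5,"hand":10},{"ax":-20,"ay":-1.2,"az":0,"x":0,"y":-8.4,"z":52.5,"hand":10},{"ax":-20,"ay":-1.2,"az":0,"x":0,"y":-8.4,"z":52.5,"hand":10}])

```text
time_s: 10.57
position: [0.5419, -0.1297, 0.0856]
tool_rot: [[-0.062, 0.998, 0.0], [0.998, 0.062, 0.004], [0.004, 0.001, -1.0]]
force: [-0.2, 0.0, -3.2]
gripper_width: 0.0227
finger_force: 59.7
```

Force is back to baseline, so the bar is free. I withdraw it along its axis and then lift it clear.

Call:
move_arm(moves=[{"ax":0,"ay":0,"az":0,"x":0.5,"y":-8,"z":1,"hand":10},{"ax":0,"ay":0,"az":0,"x":1,"y":-20,"z":1,"hand":10},{"ax":0,"ay":0,"az":0,"x":2,"y":-32,"z":1,"hand":10},{"ax":0,"ay":0,"az":0,"x":3,"y":-46,"z":1,"hand":10},{"ax":0,"ay":0,"az":0,"x":4,"y":-60,"z":1,"hand":10},{"ax":0,"ay":0,"az":0,"x":5,"y":-72,"z":15,"hand":10},{"ax":0,"ay":0,"az":0,"x":5,"y":-72,"z":40,"hand":10},{"ax":0,"ay":0,"az":0,"x":5,"y":-72,"z":70,"hand":10},{"ax":0,"ay":0,"az":0,"x":5,"y":-72,"z":70,"hand":10},{"ax":0,"ay":0,"az":0,"x":5,"y":-72,"z":70,"hand":10}])

```text
time_s: 11.4
position: [0.5469, -0.2053, 0.1564]
tool_rot: [[-0.057, 0.998, 0.003], [0.998, 0.057, 0.003], [0.003, 0.003, -1.0]]
force: [-0.1, -0.2, -3.6]
gripper_width: 0.0229
finger_force: 59.7
```

```bash
python3 lift.py; python3 -c "
from h import *
save(load('top'),'top5',(190,140,390,290),4)"
```

```text
bore [223.89532934 189.94898204] [222.88325826 188.3033033 ] lift 12.0 0.42904155018313667
```

View pics/top5.png

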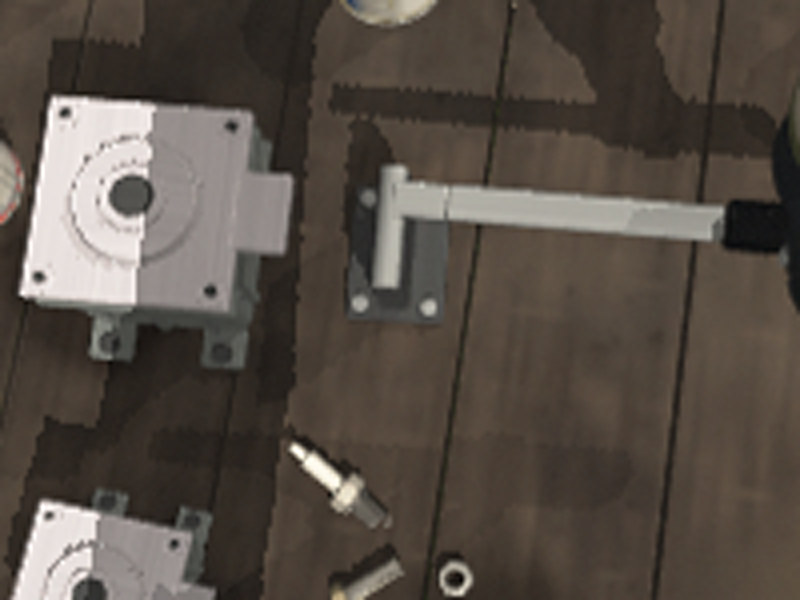

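```bash
python3 -c "
from h import *
c=load('top');t=load('top_b'); G=cv2.cvtColor(t['image'],7);H=cv2.cvtColor(c['image'],7)
L=[]
for u,v in [(71,119),(236,133),(46,281),(214,295)]:
  x,y=round(190+u/4-.4),round(140+v/4-.4); T=cv2.resize(G[y-6:y+7,x-6:x+7],None,fx=8,fy=8,interpolation=2); W=cv2.resize(H[y-10:y+11,x-10:x+11],None,fx=8,fy=8,interpolation=2)
  m=cv2.matchTemplate(W,T,cv2.TM_CCOEFF_NORMED); _,s,_,l=cv2.minMaxLoc(m); d=np.array(l)/8-4
  P=onplane(t,[(x,y)],.107)[0]; p0=pix(c,P)[0]; k=(pix(c,P+[0,0,.01])[0]-p0); print(d,k,round(s,2),'lift',10*(d@k)/(k@k))
"
```

```text
[-1.75  -1.875] [-1.29235285 -1.36340302] 0.99 lift 13.652418599089943
[-1.    -1.875] [-0.79389257 -1.31659414] 0.99 lift 13.802625287071548
[-2.    -1.125] [-1.39741738 -0.89962077] 0.99 lift 13.782694224014712
[-1.125 -1.125] [-0.88596188 -0.86336913] 0.98 lift 12.859914788450155
```

The cover holds at about 13.5 mm: all four corner holes agree. I return the bar to its original free spot.

Call:
move_arm(moves=[{"ax":0,"ay":0,"az":-6,"x":-5,"y":1,"z":0,"hand":10},{"ax":0,"ay":0,"az":-13,"x":-10,"y":2,"z":0,"hand":10},{"ax":0,"ay":0,"az":-20,"x":-15,"y":3,"z":0,"hand":10},{"ax":0,"ay":0,"az":-27,"x":-20,"y":4,"z":0,"hand":10},{"ax":0,"ay":0,"az":-34,"x":-25,"y":5,"z":0,"hand":10},{"ax":0,"ay":0,"az":-41,"x":-30,"y":6,"z":0,"hand":10},{"ax":0,"ay":0,"az":-48,"x":-35,"y":7,"z":0,"hand":10},{"ax":0,"ay":0,"az":-55,"x":-40,"y":8,"z":0,"hand":10},{"ax":0,"ay":0,"az":-62,"x":-45,"y":9,"z":0,"hand":10},{"ax":0,"ay":0,"az":-69,"x":-50,"y":10,"z":0,"hand":10},{"ax":0,"ay":0,"az":-76,"x":-55,"y":11,"z":0,"hand":10},{"ax":0,"ay":0,"az":-83,"x":-60,"y":11,"z":0,"hand":10},{"ax":0,"ay":0,"az":-90,"x":-65,"y":11,"z":0,"hand":10},{"ax":0,"ay":0,"az":-96,"x":-70,"y":11,"z":0,"hand":10},{"ax":0,"ay":0,"az":-102,"x":-72,"y":11,"z":0,"hand":10},{"ax":0,"ay":0,"az":-102,"x":-72,"y":11,"z":-20,"hand":10},{"ax":0,"ay":0,"az":-102,"x":-72,"y":11,"z":-45,"hand":10},{"ax":0,"ay":0,"az":-102,"x":-72,"y":11,"z":-70,"hand":10},{"ax":0,"ay":0,"az":-102,"x":-72,"y":11,"z":-90,"hand":10},{"ax":0,"ay":0,"az":-102,"x":-72,"y":11,"z":-100,"hand":10}])

```text
time_s: 13.12
position: [0.4727, -0.1917, 0.0521]
tool_rot: [[0.989, -0.149, -0.001], [-0.149, -0.989, 0.0], [-0.001, 0.0, -1.0]]
force: [-0.4, -0.0, -3.1]
gripper_width: 0.0225
finger_force: 59.5
```

Call:
move_arm(moves=[{"ax":0,"ay":0,"az":0,"x":0,"y":0,"z":-15,"hand":10},{"ax":0,"ay":0,"az":0,"x":0,"y":0,"z":-28,"hand":10},{"ax":0,"ay":0,"az":0,"x":0,"y":0,"z":-38,"hand":10},{"ax":0,"ay":0,"az":0,"x":0,"y":0,"z":-44,"hand":10},{"ax":0,"ay":0,"az":0,"x":0,"y":0,"z":-48,"hand":10},{"ax":0,"ay":0,"az":0,"x":0,"y":0,"z":-48,"hand":10},{"ax":0,"ay":0,"az":0,"x":0,"y":0,"z":-48,"hand":10}])

```text
time_s: 13.7
position: [0.4746, -0.1917, 0.0076]
tool_rot: [[0.989, -0.149, 0.003], [-0.149, -0.989, -0.001], [0.003, 0.0, -1.0]]
force: [-0.1, 1.4, -2.0]
gripper_width: 0.0228
finger_force: 59.6
```

Call:
move_arm(moves=[{"ax":0,"ay":0,"az":0,"x":0,"y":0,"z":-1.5,"hand":10},{"ax":0,"ay":0,"az":0,"x":0,"y":0,"z":-2,"hand":10},{"ax":0,"ay":0,"az":0,"x":0,"y":0,"z":-2,"hand":26},{"ax":0,"ay":0,"az":0,"x":0,"y":0,"z":-2,"hand":35},{"ax":0,"ay":0,"az":0,"x":0,"y":0,"z":-2,"hand":50},{"ax":0,"ay":0,"az":0,"x":0,"y":0,"z":-1,"hand":60},{"ax":0,"ay":0,"az":0,"x":0,"y":0,"z":-1,"hand":60},{"ax":0,"ay":0,"az":0,"x":0,"y":0,"z":-1,"hand":60},{"ax":0,"ay":0,"az":0,"x":0,"y":0,"z":20,"hand":60},{"ax":0,"ay":0,"az":0,"x":0,"y":0,"z":50,"hand":60},{"ax":0,"ay":0,"az":0,"x":0,"y":0,"z":85,"hand":60},{"ax":0,"ay":0,"az":0,"x":0,"y":0,"z":120,"hand":60},{"ax":0,"ay":0,"az":0,"x":0,"y":-30,"z":140,"hand":60},{"ax":0,"ay":0,"az":0,"x":-10,"y":-65,"z":150,"hand":60},{"ax":0,"ay":0,"az":0,"x":-20,"y":-100,"z":160,"hand":60},{"ax":0,"ay":0,"az":0,"x":-30,"y":-135,"z":170,"hand":60},{"ax":0,"ay":0,"az":0,"x":-40,"y":-170,"z":180,"hand":60},{"ax":0,"ay":0,"az":0,"x":-50,"y":-200,"z":180,"hand":60},{"ax":0,"ay":0,"az":0,"x":-50,"y":-200,"z":180,"hand":60}])

```text
time_s: 15.28
position: [0.4215, -0.3986, 0.1884]
tool_rot: [[0.988, -0.157, 0.004], [-0.157, -0.988, -0.005], [0.005, 0.005, -1.0]]
force: [-0.5, -0.8, -0.4]
gripper_width: 0.0603
finger_force: 0.0
```

```bash
python3 -c "
from h import *
c=cam('top'); save(c,'top6',(140,80,460,320),2.5)
"
```

```text
(no output)
```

View pics/top6.png

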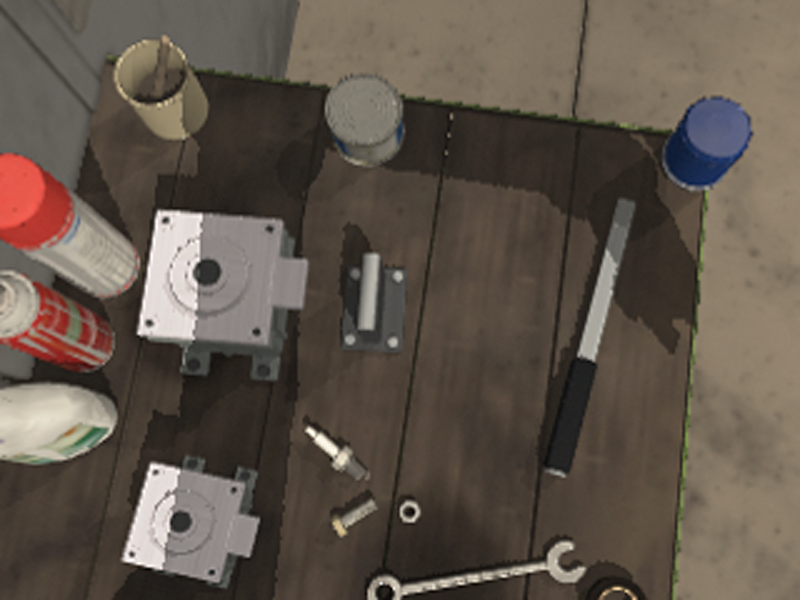

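The bar lies flat, from (556,472) to (625,202). The cover is still raised, and the tin (365,118), filter (708,142) and plug (337,452) are undisturbed. I hand the job in.

```bash
python3 -c "
from bench import arm
print(arm.close_job())"
```

```text
the job is handed in; nothing more can be done
None
```

The job is handed in: the cover is levered up about 13.5 mm as measured from the images, the pry bar lies flat on the bench where it started, and the bystanders look undisturbed in the last picture; the judge returned no verdict.

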